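# Index the tube carousel the short way and seat its drop pin

## Robot

A 7-joint arm with a two-finger parallel gripper is mounted at the origin on the work surface. World frame = base frame: x ahead of the robot, y to its left, z up, the work surface at z = 0. Lengths are in mm, angles in rad, forces in N, time in s.
With the tool pointing down it reaches from about 425 to 925 mm from the base axis. Payload 6.8 kg.
Tool frame: the origin (TCP) lies at the very end of the fingers, on their centre line; the grasp point (between the pads) lies 19 mm behind it (robot.hold_point_z is the distance from the TCP to the grasp point, in mm); z points along the fingers, y is the line along which they close (so a half turn about z gives the same grasp; the last joint's range is limited). The gripper opens to 88 mm and grips with 3 to 60 N. Pads are 20 mm wide; open, the fingers measure 115 mm over their backs; the gripper's body (75 mm by 178 mm) begins 61 mm behind the grasp point.
Start: joints at [1.182, 0.477, 0.022, 1.555, -0.011, 1.109, -0.083], TCP at [187.068, -648.578, 222.664] pointing down, gripper open.
Joint ranges: [-2.96, 2.96], [-0.34, 2.1], [-1.41, 1.46], [0.24, 2.44], [-1.37, 4.51], [0.17, 1.92], [-2.96, 2.96]. Speed limits (rad/s): [2.39, 2.39, 3.14, 3.14, 3.14, 3.14, 3.14].

## Interface

Orientations are given as [roll, pitch, yaw] about the fixed x, y, z axes, in that order (R = Rz(yaw) Ry(pitch) Rx(roll)).
In Python, from workcell import robot, snapshot, job gives the robot as it stands.
- The arm moves only by the tool servo_tool, never from a script. Its argument "targets" is one flat list of numbers, 6 for each row, row after row: the shift along the tool's x, y, z as a fraction of full scale, then the turn, a rotation vector about the tool's x, y, z as a fraction of full scale. In form: [x, y, z, rx, ry, rz, x, y, z, rx, ry, rz, ...]. A call has 1 to 20 rows; each row is the pose to reach, as a shift and turn from the pose commanded when the call began, along the tool's axes at that moment; what a row does not reach only later rows make up. Full scale, the value 1, is 100 mm for a shift and 90 degrees for a turn. A row lasts 1/8 s, in which the tool goes at most 62.5 mm and 10.7 degrees, less where a joint would pass 70% of its speed; a pose out of reach is approached as far as the arm can. A call with a number of a shift or a turn outside -1 to 1 is refused whole. A call with a gripper value outside its range is refused whole. "jaw" is the opening, from -1 (shut) to 1 (fully open), set as the call begins (left out, the last holds). The fingers move at their own pace and stop on an object; the grip force is fixed at half the most. Time passes only in rows, so rows that repeat a pose let the fingers close. It gives the time, the measured TCP pose, the force, the opening and the grip force at its end, in the units of the state.
- robot.get_obs(): the state, without advancing time (a new reading comes with each control period).
- snapshot(name): name is "scene" or "side" or "wrist"; returns a dict with "img" (420x560x3 uint8, blue, green, red), "intrinsics" (3x3 intrinsics, pixels), "R" (3x3) and "t" (3): a world point X has camera coordinates R X + t. Camera axes: x right, y down, z forward; pixel columns grow to the right and rows downward; lengths in mm; the calibration is good to about 2 mm. A picture is of the moment at which its call begins. There is no depth.
- job.job_done(): hands the job in; it is judged then, once.
The state is a dict: "time_s": time; "qpos": joint angles; "joint_velocities": joint speeds; "tau": joint torques, N m; "tcp_pos": TCP position; "eef_rot": TCP orientation; "contact_force": force on the tool from outside, world axes, zero at the start; "wrist_torque": the same for the moment, N m; "width": finger opening in mm; "grip_force": force on a finger pad.
Only numpy, scipy, OpenCV 4.12 (cv2) and the standard library are available. Lean on these libraries where they do the work, as an engineer would, in place of code of your own. Each camera call takes 0.05 s, during which the arm holds its last target. There are 200 camera calls.

## Task

Turn the tube carousel by its centre knob, the shorter way round slowly enough to stop at once when the pin blocks it, until the hole in its ring comes under the round-headed steel pin waiting in one of the two side bushes and the pin drops in; the knob's nose shows only roughly where the hole is. Then gently push the pin down until its head sits flush on the bush. Never lift the pin, and leave the square plug in the other bush and everything else around as they are.

Things in the scene. Friction and masses are not known exactly. Their poses are not given: they have to be found in the camera images.
- carousel: White tube carousel, 260 (x) x 290 mm (y), deck 48 mm high. Origin: centre of its underside, on the vertical turret axis; -x side faces the robot, roughly. At each side a bracket ends in a square guide bush 26 mm wide, from 80 to 100 mm above the origin, with an upright 11.5 mm bore. The bores are 80 mm from the axis, at (-7, +79.7) and (-7, -79.7) mm in its x, y.
- turret: The carousel's turning part: grey disc, 124 mm across, with capped tubes (tops 35 mm above this origin) and the black bar knob. Turns endlessly both ways, no stop, steady drag of about 0.1 N m; stays where left. Origin on the axis, 70 mm above the carousel's underside; z up, +x is where the knob's nose points.
- knob_grip (a point): Grip point of the bar knob: on the turret axis, 134 mm above the bench, 16 mm below the knob's top. The bar is 14 mm thick (turret y), flat-sided from -24 to +20 mm along the turret's x, and 38 mm tall (42 to 80 mm above the turret's origin) on a 26 mm stem.
- pointer (a point): Nose of the knob, 27 mm from the axis along the turret's +x; a raised black rib on the grey disc runs out the same way. It shows only roughly where the one index hole is: the hole lies up to 14 degrees (0.24 rad) either side of that direction, differently each time but fixed during the run.
- ring_face (a point): On the axis, at the height of the flat top of the aluminium index ring (194 mm across, 5 mm thick, fixed under the disc and turning with it), 70 mm above the bench. The ring has ONE hole, 13 mm wide, 80 mm from the axis, on the knob's nose side. With the pin in it the turret is blocked but for 1 to 2 mm of play at the pin.
- index_pin: Loose steel drop pin in one of the two bushes (either): 10 mm shank, 42 mm long, tapered nose; round flat head 26 mm across, 12 mm thick; about 75 g. Origin: end of the nose, z up. At the start the nose rests on the ring and the head stands 12 mm above the bush. Over the hole it falls 5 mm, onto a rubber plug under the ring; it must then be pushed 7 mm more against the plug's 5 N of friction till its head stops on the rigid bush.
- pin_top (a point): Centre of the flat top of the pin's head, 54 mm above its nose: 124 mm above the bench at the start, 119 mm once it has fallen in, 112 mm when fully home. Press it with 25 N at most. The turret must not be driven against it with more than 4 N (0.3 N m at the knob beyond the drag).
- blank_plug: Blanking plug in the other bush: flat square steel cap, 22 x 22 x 7 mm, lying on the bush with a short stub in the bore. Origin: centre of the cap's underside. To be left alone.
- vial_a: Bystander: a small capped vial (22 mm across, 42 mm tall) standing on the carousel's deck near its front left corner. Origin: centre of its underside.
- vial_b: Bystander: the same kind of vial near the front right corner of the deck. Origin: centre of its underside.
- reagent: Bystander: a capped bottle (60 mm across, 130 mm tall) on the bench to the left of the carousel. Origin: centre of its underside.
- beaker: Bystander: an open beaker (70 mm across, 85 mm tall) on the bench to the right of the carousel. Origin: centre of its underside.
- small_rack: Bystander: a small white tube rack (76 x 98 x 30 mm block, with a few tubes) to the right of the carousel. Origin: centre of its underside.
- swab_box: Bystander: a small cardboard box (90 x 60 x 50 mm) to the left of the carousel. Origin: centre of its underside.

How it is judged:
By the outcome, as a careful person would: the job done as asked, in the order asked, and still so for the second after the job is handed in, with the robot touching nothing.
It also fails if it takes over 67 s, if anything falls off the work surface, if the arm or the gripper's body presses on something with over 40 N, if the wrist force passes 120 N, or if a joint passes its speed limit or range.

## Working session

There is one attempt and no reset: what is moved stays moved. The work goes in short steps, Python scripts to look and compute and a tool call to move; the robot and the scene stay as the last step left them, time stands still between calls to the robot, and variables do not carry over. Pictures are saved under pics/ and viewed, at most 10 in all, crops included, and the job is handed in when it is done.

Besides the shell and the picture viewer there is one more tool, called after "Call:" as name(argument=value, ...) on one line, values as JSON. servo_tool: Moves the arm, as the interface text tells. Shift numbers are shares of 100 mm and turn numbers shares of 90 degrees, none past 1 either way. Its arguments: {"type":"object","properties":{"targets":{"type":"array","items":{"type":"number"}},"jaw":{"type":"number"}},"required":["targets"]}

```bash
mkdir -p pics; cat > h.py <<'E'
import numpy as np, cv2
from workcell import robot, snapshot, job
def save(n,f):
    s=snapshot(n); cv2.imwrite('pics/'+f+'.png',s['img']); np.savez('pics/'+f+'.npz',**s); return s
def load(f): return dict(np.load('pics/'+f+'.npz'))
def ray(s,u,v):
    K,R,t=[np.array(s[k],float) for k in('intrinsics','R','t')]
    return -R.T@t, R.T@np.linalg.inv(K)@np.array([u,v,1.])
def onz(s,u,v,z):
    c,d=ray(s,u,v); return c+d*(z-c[2])/d[2]
def proj(s,X):
    p=np.array(s['intrinsics'])@(np.array(s['R'])@np.array(X,float)+np.array(s['t'])); return p[:2]/p[2]
E
python3 - <<'E'
from h import *
for n in('scene','side'):
    s=save(n,n+'0'); c,d=ray(s,280,210); print(n,c,d)
a=load('scene0')['img'];b=load('side0')['img']
o=robot.get_obs(); print({k:np.round(v,3) for k,v in o.items()}, robot.hold_point_z)
E
```

```text
scene [1056.69096613  669.95987969  911.9016905 ] [-0.41931231 -0.58523116 -0.69443294]
side [ 97.55224227 663.84642503 948.6866887 ] [ 0.36886602 -0.5664984  -0.73738044]
{'time_s': np.float64(0.1), 'qpos': array([ 1.182,  0.478,  0.022,  1.556, -0.011,  1.109, -0.083]), 'joint_velocities': array([ 0.004, -0.003,  0.001, -0.003,  0.001, -0.   ,  0.001]), 'tau': array([ 4.0000e-03, -5.8409e+01,  1.5400e+00, -2.7332e+01, -5.4000e-02,
        1.3000e-02,  0.0000e+00]), 'tcp_pos': array([ 186.889, -648.057,  221.814]), 'eef_rot': array([-3.14 ,  0.   ,  0.281]), 'contact_force': array([ 0.572, -0.271,  0.057]), 'wrist_torque': array([ 0.015, -0.011,  0.01 ]), 'grip_force': np.float64(0.0), 'width': np.float64(87.827)} 18.700000000000003
```

View pics/scene0.png

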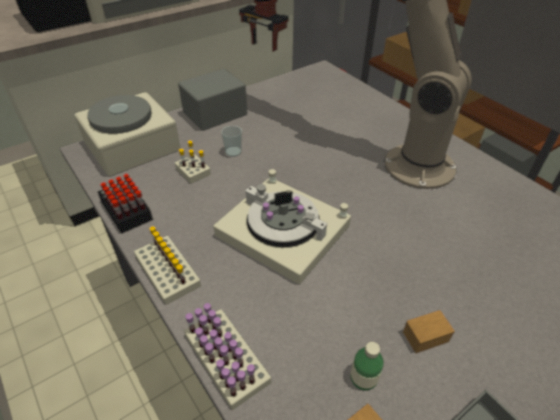

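View pics/side0.png

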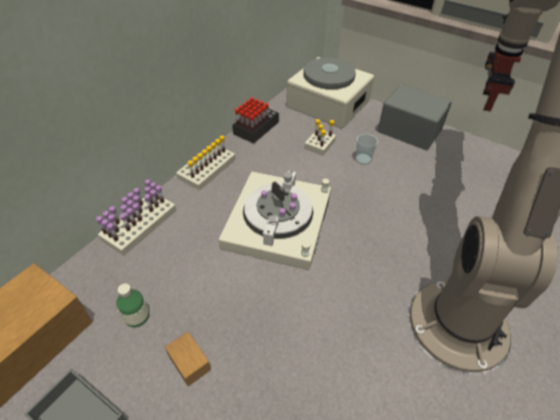

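The overview shows the carousel at about (283,222) in scene and (277,215) in side. I'll enlarge both views.

```bash
python3 - <<'E'
from h import *
a=load('scene0');b=load('side0')
ca=a['img'][160:280,210:360];cb=b['img'][160:270,215:335]
f=lambda c,s:cv2.resize(c,None,fx=s,fy=s,interpolation=cv2.INTER_CUBIC)
A=f(ca,2.66*1.0);B=f(cb,3.3)
H=max(A.shape[0],B.shape[0]);im=np.zeros((H,A.shape[1]+B.shape[1],3),np.uint8)
im[:A.shape[0],:A.shape[1]]=A;im[:B.shape[0],A.shape[1]:]=B
print(im.shape);cv2.imwrite('pics/crop0.png',im)
print(onz(a,281,205,134),onz(b,279,190,134), onz(a,283,218,70),onz(b,278,211,70))
E
```

```text
(363, 795, 3)
[574.00807434   0.70734834 134.        ] [549.22072666 -22.54919911 134.        ] [559.93485434  -9.30063449  70.        ] [539.61662405  -4.78522916  70.        ]
```

View pics/crop0.png

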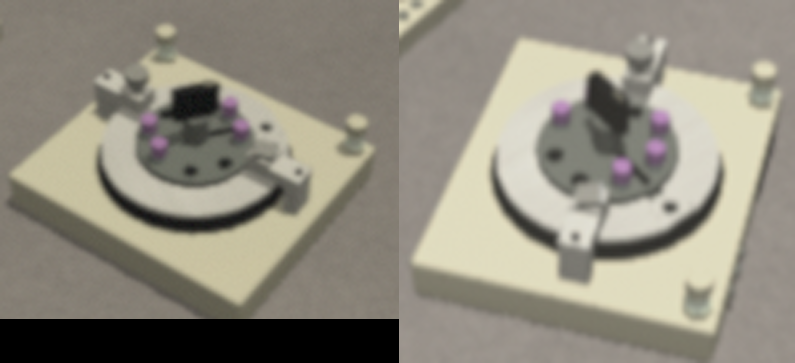

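```bash
python3 - <<'E'
from h import *
a=load('scene0');b=load('side0')
A=lambda x,y,z:onz(a,210+x/2.66,160+y/2.66,z)
B=lambda x,y,z:onz(b,215+(x-399)/3.3,160+y/3.3,z)
for n,p,q,z in [('hole',(266,127),(670,207),70),('pin',(137,70),(638,44),124),('plug',(298,171),(575,236),107),
 ('knobtop',(196,86),(598,77),150),('ringc',(196,155),(607,157),70),('vialtopNear',(355,120),(698,284),90),('vialfar',(165,30),(765,68),90),('cornerA',(373,150),(716,332),48),('cornerB',(242,300),(413,262),48),('cornerC',(10,172),(520,38),48)]:
  print(n,A(*p,z).round(0),B(*q,z).round(0))
E
```

```text
hole [475.   2.  70.] [471.   1.  70.]
pin [ 568. -100.  124.] [ 573. -102.  124.]
plug [514.  97. 107.] [501.  97. 107.]
knobtop [550. -21. 150.] [563. -25. 150.]
ringc [559.  -7.  70.] [547. -16.  70.]
vialtopNear [407.  63.  90.] [403.  71.  90.]
vialfar [ 483. -171.   90.] [ 481. -173.   90.]
cornerA [389.  78.  48.] [381.  75.  48.]
cornerB [623. 155.  48.] [623. 156.  48.]
cornerC [ 717. -116.   48.] [ 715. -114.   48.]
```

Pin is in the -y bush at about (570,-100). Carousel centre is about (550,-20), yaw about 18.5°. The hole is seen at about (473,1), 80 mm from the axis as expected, so it needs about +119° anticlockwise. I'll move above it.

Call:
servo_tool(targets=[0.3,-0.3,-0.4,0,0,0,0.65,-0.63,-0.6,0,0,0,1,-0.96,-0.6,0,0,0], jaw=1)

```text
time_s: 0.48
tcp_pos: [257.6, -528.1, 284.3]
eef_rot: [3.139, -0.001, 0.28]
contact_force: [1.3, 0.8, -0.3]
width: 88.2
grip_force: 0.0
```

Call:
servo_tool(targets=[0.34,-0.32,0,0,0,0,0.67,-0.64,0,0,0,0,1,-0.96,0,0,0,0])

```text
time_s: 0.85
tcp_pos: [326.5, -407.1, 282.4]
eef_rot: [-3.141, 0.0, 0.281]
contact_force: [0.1, -0.5, -1.0]
width: 88.3
grip_force: 0.0
```

Call:
servo_tool(targets=[0.34,-0.32,0,0,0,0,0.67,-0.64,0,0,0,0,1,-0.96,0,0,0,0])

```text
time_s: 1.23
tcp_pos: [395.9, -287.2, 282.5]
eef_rot: [-3.141, 0.0, 0.281]
contact_force: [0.5, -0.4, -0.2]
width: 87.9
grip_force: 0.0
```

Call:
servo_tool(targets=[0.34,-0.32,0,0,0,0,0.67,-0.64,0,0,0,0,1,-0.96,0,0,0,0])

```text
time_s: 1.6
tcp_pos: [465.3, -167.4, 282.4]
eef_rot: [-3.142, 0.0, 0.281]
contact_force: [0.1, -0.0, 0.4]
width: 87.8
grip_force: 0.0
```

Call:
servo_tool(targets=[0.34,-0.32,0,0,0,0.1,0.67,-0.64,0,0,0,0.2,1,-0.96,0,0,0,0.3,1,-0.96,0,0,0,0.3,1,-0.96,0,0,0,0.3])

```text
time_s: 2.22
tcp_pos: [534.0, -49.5, 282.2]
eef_rot: [3.141, 0.001, -0.189]
contact_force: [0.5, -1.2, 0.2]
width: 87.8
grip_force: 0.0
```

```bash
python3 - <<'E'
from h import *
s=save('wrist','w1'); print(ray(s,280,210)); print(robot.get_obs()['qpos'].round(2))
for X in [(550,-20,150),(550,-20,70),(473,1,70),(570,-99,124)]: print(proj(s,X))
E
```

```text
(array([598.69247365, -62.13655905, 444.12136072]), array([-0.237267  ,  0.04999186, -0.97016911]))
[ 0.29  0.22 -0.37  1.79  0.09  1.15 -1.87]
[244.29843116 190.10909688]
[251.96860954 176.41237102]
[248.08627059 245.40998372]
[327.06505428 147.60419219]
```

View pics/w1.png

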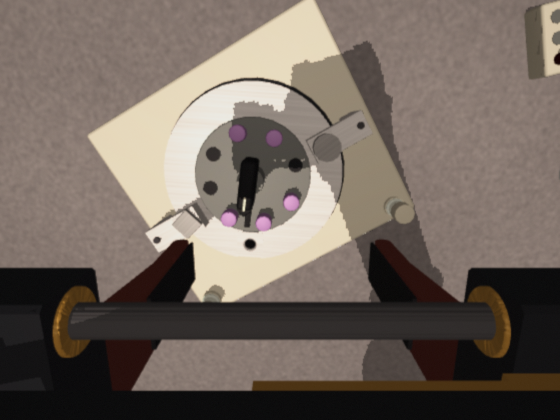

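Wrist view: hole at (250,244), knob bar from (250,158) to (243,212) with its nose towards the hole, pin head at (327,146), plug at (187,222).

```bash
python3 - <<'E'
from h import *
s=load('w1');im=s['img'];g=cv2.cvtColor(im,cv2.COLOR_BGR2GRAY)
w=g[236:253,241:260]<70; y,x=np.nonzero(w);hp=(x.mean()+241,y.mean()+236);hole=onz(s,*hp,70)
print('hole',hp,w.sum(),hole)
# ring outer edge: rays from centre outward, last bright px on lit part
c0=np.array([253.5,168]);P=[]
for a in np.radians(list(range(75,120,3))+list(range(165,265,3))):
    pr=[g[tuple(np.round(c0+r*np.array([np.cos(a),np.sin(a)])).astype(int)[::-1])] for r in range(75,100)]
    i=int(np.argmin(np.diff(np.array(pr,int)))) ;P.append(onz(s,*(c0+(75.5+i)*np.array([np.cos(a),np.sin(a)])),70)[:2])
P=np.array(P)
for _ in range(4):
    A=np.c_[2*P,np.ones(len(P))];q=np.linalg.lstsq(A,(P**2).sum(1),rcond=None)[0];R=np.sqrt(q[2]+q[0]**2+q[1]**2)
    e=abs(np.hypot(*(P-q[:2]).T)-R);P=P[e<max(2,2*np.median(e))]
print('ring',q[:2],R,len(P))
pin=onz(s,327,146,124);plug=onz(s,187,222,107)
u=pin-plug;u/=np.hypot(*u[:2]);m=(pin+plug)/2;n=np.array([-u[1],u[0],0]) # +x carousel dir
ax=m[:2]+7*n[:2];print('pin',pin,'plug',plug,'axis',ax, 'sep',np.hypot(*(pin-plug)[:2]))
for c in(q[:2],ax):
  ah=np.degrees(np.arctan2(*(hole[:2]-c)[::-1]));ap=np.degrees(np.arctan2(*(pin[:2]-c)[::-1]))
  print(ah,ap,(ap-ah)%360,np.hypot(*(hole[:2]-c)),np.hypot(*(pin[:2]-c)))
# knob top dark
k=(g<45).astype(np.uint8);n_,l,st,ce=cv2.connectedComponentsWithStats(k[150:232,225:275])
j=l[30,248-225] if l[30,248-225] else 1+np.argmax(st[1:,4]);yy,xx=np.nonzero(l==j)
W=np.array([onz(s,a+225,b+150,150)[:2] for a,b in zip(xx,yy)]);r=cv2.minAreaRect(W.astype(np.float32));print('knob',r,W.mean(0))
for t in [(250,158),(243,210),(247,224)]: print(onz(s,*t,150).round(1),onz(s,*t,72).round(1))
E
```

```text
hole (np.float64(249.63013698630138), np.float64(243.76712328767124)) 73 [474.61327628  -1.15767492  70.        ]
ring [552.25588464 -20.66162418] 95.96148017819006 41
pin [571.43720444 -99.16760703 124.        ] plug [521.69752597  50.35095758 107.        ] axis [553.2094777  -22.19872259] sep 157.5748608719965
165.89897681404526 -76.26995168549874 117.831071500456 80.05484788652198 80.8152978919693
165.0127475903359 -76.67669936010545 118.31055304955868 81.36392668286929 79.09778248919034
knob ((547.6900024414062, -23.80755043029785), (20.468021392822266, 60.467159271240234), 71.13477325439453) [554.38442644 -24.07197893]
[576.  -30.6 150. ] [570.  -22.3  72. ]
[532.9 -15.1 150. ] [515.4  -2.6  72. ]
[519.7 -15.8 150. ] [498.8  -3.5  72. ]
```

Call:
servo_tool(targets=[0.06,-0.16,0.3,0,0,0.05,0.13,-0.31,0.7,0,0,0.096,0.13,-0.31,0.95,0,0,0.096,0.13,-0.31,0.95,0,0,0.096,0.13,-0.31,0.95,0,0,0.096], jaw=0.2)

```text
time_s: 2.9
tcp_pos: [553.5, -22.0, 188.8]
eef_rot: [-3.141, -0.001, -0.343]
contact_force: [0.1, 0.2, 0.1]
width: 52.9
grip_force: 0.0
```

```bash
python3 - <<'E'
from h import *
s=save('wrist','w2'); o=robot.get_obs();print(o['tcp_pos'],o['eef_rot'],o['wrist_torque'],o['contact_force'],o['width'])
for X in [(552.5,-21,150),(527,-12,150),(552.5-24*-.943,-21-24*.334,150)]: print(proj(s,X))
E
```

```text
[553.84986453 -21.75212539 189.13942623] [-3.14115193e+00 -2.26306901e-03 -3.42492233e-01] [ 0.0590252  -0.00321837 -0.00468084] [0.11416465 0.41331808 0.04437905] 52.68039009497241
[280.15995776 237.29707821]
[280.34997128 278.11411789]
[280.02583596 198.86399747]
```

View pics/w2.png

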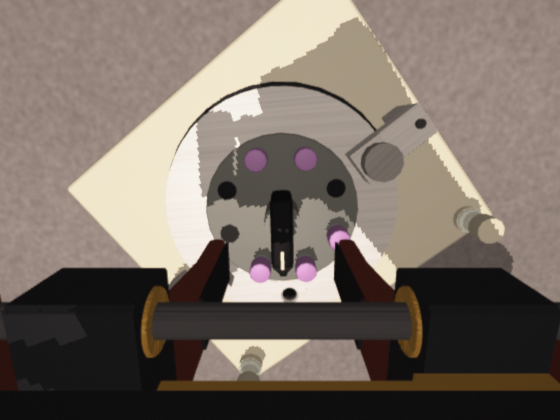

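The bar is upright at column 282 between the fingers, so it's aligned. Descend and grip.

Call:
servo_tool(targets=[0,0,0.35,0,0,0,0,0,0.6,0,0,0,0,0,0.73,0,0,0,0,0,0.73,0,0,0])

```text
time_s: 3.45
tcp_pos: [553.2, -21.1, 114.9]
eef_rot: [3.142, 0.0, -0.342]
contact_force: [0.3, 0.7, 0.9]
width: 52.4
grip_force: 0.0
```

Call:
servo_tool(targets=[0,0,0,0,0,0,0,0,0,0,0,0,0,0,0,0,0,0,0,0,0,0,0,0,0,0,0,0,0,0,0,0,0,0,0,0], jaw=-1)

```text
time_s: 4.2
tcp_pos: [552.8, -21.9, 114.9]
eef_rot: [3.14, 0.0, -0.342]
contact_force: [-2.4, -3.9, 4.8]
width: 13.9
grip_force: 30.0
```

```bash
cat > st.py <<'E'
from h import *
o=robot.get_obs();print({k:np.round(o[k],3) for k in('time_s','tcp_pos','eef_rot','contact_force','wrist_torque','width','grip_force')}, 'q7',o['qpos'][6].round(3))
E
python3 st.py
```

```text
{'time_s': np.float64(4.2), 'tcp_pos': array([552.832, -21.863, 114.879]), 'eef_rot': array([ 3.14 ,  0.   , -0.342]), 'contact_force': array([-2.376, -3.889,  4.813]), 'wrist_torque': array([-0.774,  0.545, -0.004]), 'width': np.float64(13.906), 'grip_force': np.float64(29.978)} q7 -2.157
```

Call:
servo_tool(targets=[0,0.005,0,0,0,-0.01,0,0.005,0,0,0,-0.02,0,0.005,0,0,0,-0.04,0,0.005,0,0,0,-0.06,0,0.005,0,0,0,-0.08,0,0.005,0,0,0,-0.1])

```text
time_s: 4.95
tcp_pos: [552.9, -21.7, 114.9]
eef_rot: [3.141, 0.0, -0.183]
contact_force: [-2.6, -3.8, 5.4]
width: 14.0
grip_force: 30.0
```

```bash
python3 st.py
```

```text
{'time_s': np.float64(4.95), 'tcp_pos': array([552.864, -21.733, 114.882]), 'eef_rot': array([ 3.141,  0.   , -0.183]), 'contact_force': array([-2.634, -3.833,  5.355]), 'wrist_torque': array([-0.664,  0.573, -0.098]), 'width': np.float64(14.016), 'grip_force': np.float64(29.997)} q7 -2.016
```

Call:
servo_tool(targets=[0,0,0,0,0,-0.025,0,0,0,0,0,-0.05,0,0,0,0,0,-0.075,0,0,0,0,0,-0.1,0,0,0,0,0,-0.125,0,0,0,0,0,-0.15,0,0,0,0,0,-0.175,0,0,0,0,0,-0.2,0,0,0,0,0,-0.225,0,0,0,0,0,-0.25,0,0,0,0,0,-0.275,0,0,0,0,0,-0.3,0,0,0,0,0,-0.325,0,0,0,0,0,-0.35,0,0,0,0,0,-0.375,0,0,0,0,0,-0.4,0,0,0,0,0,-0.425,0,0,0,0,0,-0.45,0,0,0,0,0,-0.475,0,0,0,0,0,-0.5])

```text
time_s: 7.45
tcp_pos: [552.8, -21.1, 114.9]
eef_rot: [-3.141, 0.0, 0.603]
contact_force: [-3.0, -1.8, 5.5]
width: 13.4
grip_force: 30.0
```

```bash
python3 st.py
```

```text
{'time_s': np.float64(7.45), 'tcp_pos': array([552.755, -21.061, 114.891]), 'eef_rot': array([-3.141,  0.   ,  0.603]), 'contact_force': array([-2.955, -1.836,  5.505]), 'wrist_torque': array([-0.457,  0.558, -0.176]), 'width': np.float64(13.35), 'grip_force': np.float64(30.003)} q7 -1.324
```

Call:
servo_tool(targets=[0,0,0,0,0,-0.025,0,0,0,0,0,-0.05,0,0,0,0,0,-0.075,0,0,0,0,0,-0.1,0,0,0,0,0,-0.125,0,0,0,0,0,-0.15,0,0,0,0,0,-0.175,0,0,0,0,0,-0.2,0,0,0,0,0,-0.225,0,0,0,0,0,-0.25,0,0,0,0,0,-0.275,0,0,0,0,0,-0.3,0,0,0,0,0,-0.325,0,0,0,0,0,-0.35,0,0,0,0,0,-0.375,0,0,0,0,0,-0.4,0,0,0,0,0,-0.425,0,0,0,0,0,-0.45,0,0,0,0,0,-0.475,0,0,0,0,0,-0.485])

```text
time_s: 9.95
tcp_pos: [552.2, -20.6, 114.9]
eef_rot: [-3.14, -0.0, 1.364]
contact_force: [-6.0, -0.9, 6.9]
width: 13.8
grip_force: 30.0
```

```bash
python3 st.py; python3 - <<'E'
from h import *
s=save('side','s3');c=save('scene','c3')
for s in(s,c):
  for z in(124,119):print(proj(s,(571,-99,z)))
E
```

```text
{'time_s': np.float64(9.95), 'tcp_pos': array([552.214, -20.645, 114.864]), 'eef_rot': array([-3.14 , -0.   ,  1.364]), 'contact_force': array([-6.023, -0.932,  6.907]), 'wrist_torque': array([-0.295,  0.772, -0.137]), 'width': np.float64(13.784), 'grip_force': np.float64(30.009)} q7 -0.657
[287.49760143 174.2099039 ]
[287.45016884 175.47547371]
[260.66353644 186.89187777]
[260.71847861 188.26874085]
```

Call:
servo_tool(targets=[0,-0.005,0,0,0,-0.01,0,-0.005,0,0,0,-0.02,0,-0.005,0,0,0,-0.03,0,-0.005,0,0,0,-0.04,0,-0.005,0,0,0,-0.05,0,-0.005,0,0,0,-0.06,0,-0.005,0,0,0,-0.07,0,-0.005,0,0,0,-0.08,0,-0.005,0,0,0,-0.09,0,-0.005,0,0,0,-0.1])

```text
time_s: 11.3
tcp_pos: [552.1, -20.6, 114.9]
eef_rot: [-3.141, -0.0, 1.521]
contact_force: [-4.8, -0.5, 5.7]
width: 13.9
grip_force: 30.0
```

```bash
python3 st.py; python3 - <<'E'
from h import *
s=save('wrist','w3');
for d in(-4,0,4,8):
  a=np.radians(-76.4-10.5+d);print(d,proj(s,(552.4+80*np.cos(a),-21+80*np.sin(a),70)))
for z in(124,119):print(proj(s,(571,-99,z)))
E
```

```text
{'time_s': np.float64(11.3), 'tcp_pos': array([552.078, -20.64 , 114.893]), 'eef_rot': array([-3.141, -0.   ,  1.521]), 'contact_force': array([-4.763, -0.533,  5.687]), 'wrist_torque': array([-0.304,  0.552, -0.17 ]), 'width': np.float64(13.909), 'grip_force': np.float64(30.006)} q7 -0.521
-4 [286.75498851 345.2352309 ]
0 [294.90043102 344.74141202]
4 [303.00181845 343.75031808]
8 [311.02918716 342.2644155 ]
[325.54197078 403.43077987]
[324.39977208 396.2371966 ]
```

View pics/w3.png

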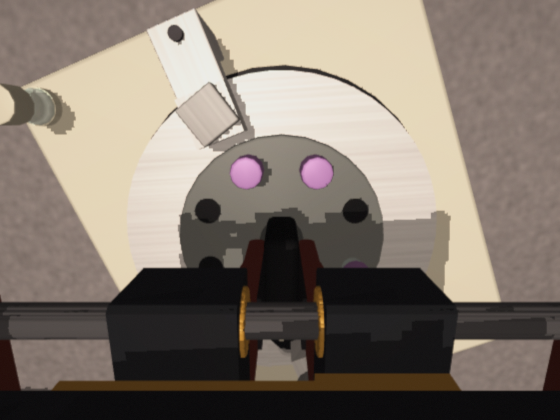

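Hole not yet under the bush. I'll creep on in small steps and check torque each time.

Call:
servo_tool(targets=[0,-0.01,0,0,0,-0.005,0,-0.01,0,0,0,-0.01,0,-0.01,0,0,0,-0.015,0,-0.01,0,0,0,-0.02,0,-0.01,0,0,0,-0.025,0,-0.01,0,0,0,-0.03,0,-0.01,0,0,0,-0.035,0,-0.01,0,0,0,-0.04,0,-0.01,0,0,0,-0.045,0,-0.01,0,0,0,-0.05])

```text
time_s: 12.6
tcp_pos: [552.0, -20.7, 114.9]
eef_rot: [3.14, -0.001, 1.6]
contact_force: [4.4, 3.3, 2.2]
width: 13.8
grip_force: 30.0
```

```bash
python3 st.py; sleep 0; python3 st.py|grep -o "wrist_torque.*wid"
```

```text
{'time_s': np.float64(12.6), 'tcp_pos': array([551.987, -20.662, 114.9  ]), 'eef_rot': array([ 3.14e+00, -1.00e-03,  1.60e+00]), 'contact_force': array([4.356, 3.293, 2.219]), 'wrist_torque': array([ 0.628, -0.884, -0.142]), 'width': np.float64(13.776), 'grip_force': np.float64(30.001)} q7 -0.453
wrist_torque': array([ 0.628, -0.884, -0.142]), 'wid
```

Call:
servo_tool(targets=[0,0.005,0,0,0,-0.004,0,0.005,0,0,0,-0.008,0,0.005,0,0,0,-0.012,0,0.005,0,0,0,-0.016])

```text
time_s: 13.1
tcp_pos: [552.0, -20.7, 114.9]
eef_rot: [3.141, -0.0, 1.625]
contact_force: [1.6, 4.2, 4.3]
width: 13.8
grip_force: 30.0
```

```bash
python3 st.py
```

```text
{'time_s': np.float64(13.1), 'tcp_pos': array([551.955, -20.7  , 114.891]), 'eef_rot': array([ 3.141, -0.   ,  1.625]), 'contact_force': array([1.627, 4.192, 4.331]), 'wrist_torque': array([ 0.714, -0.551, -0.142]), 'width': np.float64(13.826), 'grip_force': np.float64(30.003)} q7 -0.431
```

Call:
servo_tool(targets=[0,0,0,0,0,-0.004,0,0,0,0,0,-0.008,0,0,0,0,0,-0.012])

```text
time_s: 13.48
tcp_pos: [552.0, -20.7, 114.9]
eef_rot: [3.141, -0.0, 1.644]
contact_force: [1.0, 2.4, 5.0]
width: 13.9
grip_force: 30.0
```

```bash
python3 st.py
```

```text
{'time_s': np.float64(13.475), 'tcp_pos': array([551.952, -20.683, 114.891]), 'eef_rot': array([ 3.141, -0.   ,  1.644]), 'contact_force': array([1.046, 2.376, 5.007]), 'wrist_torque': array([ 0.713, -0.604, -0.083]), 'width': np.float64(13.906), 'grip_force': np.float64(30.001)} q7 -0.415
```

Call:
servo_tool(targets=[0,0,0,0,0,-0.004,0,0,0,0,0,-0.008,0,0,0,0,0,-0.011])

```text
time_s: 13.85
tcp_pos: [551.9, -20.7, 114.9]
eef_rot: [3.141, -0.0, 1.661]
contact_force: [1.3, 3.8, 6.3]
width: 13.7
grip_force: 30.0
```

```bash
python3 st.py
```

```text
{'time_s': np.float64(13.85), 'tcp_pos': array([551.917, -20.68 , 114.887]), 'eef_rot': array([ 3.141, -0.   ,  1.661]), 'contact_force': array([1.302, 3.799, 6.294]), 'wrist_torque': array([ 0.717, -0.522, -0.098]), 'width': np.float64(13.665), 'grip_force': np.float64(30.0)} q7 -0.4
```

Call:
servo_tool(targets=[0,0,0,0,0,-0.003,0,0,0,0,0,-0.006,0,0,0,0,0,-0.009])

```text
time_s: 14.22
tcp_pos: [551.9, -20.7, 114.9]
eef_rot: [3.141, -0.0, 1.675]
contact_force: [1.6, 4.4, 4.9]
width: 13.7
grip_force: 30.0
```

```bash
python3 st.py
```

```text
{'time_s': np.float64(14.225), 'tcp_pos': array([551.915, -20.69 , 114.881]), 'eef_rot': array([ 3.141, -0.   ,  1.675]), 'contact_force': array([1.637, 4.412, 4.882]), 'wrist_torque': array([ 0.666, -0.534, -0.099]), 'width': np.float64(13.724), 'grip_force': np.float64(30.001)} q7 -0.387
```

Call:
servo_tool(targets=[0,0,0,0,0,-0.003,0,0,0,0,0,-0.006,0,0,0,0,0,-0.009])

```text
time_s: 14.6
tcp_pos: [551.9, -20.7, 114.9]
eef_rot: [3.141, -0.0, 1.689]
contact_force: [0.3, 4.0, 4.4]
width: 13.6
grip_force: 30.0
```

```bash
python3 st.py
```

```text
{'time_s': np.float64(14.6), 'tcp_pos': array([551.91 , -20.674, 114.905]), 'eef_rot': array([ 3.141, -0.   ,  1.689]), 'contact_force': array([0.286, 4.014, 4.437]), 'wrist_torque': array([ 0.708, -0.563, -0.054]), 'width': np.float64(13.565), 'grip_force': np.float64(30.0)} q7 -0.375
```

Call:
servo_tool(targets=[0,0,0,0,0,-0.003,0,0,0,0,0,-0.006,0,0,0,0,0,-0.007])

```text
time_s: 14.98
tcp_pos: [551.9, -20.7, 114.9]
eef_rot: [3.142, -0.0, 1.7]
contact_force: [1.5, 2.9, 5.3]
width: 14.1
grip_force: 30.0
```

```bash
python3 st.py
```

```text
{'time_s': np.float64(14.975), 'tcp_pos': array([551.893, -20.691, 114.873]), 'eef_rot': array([ 3.142, -0.   ,  1.7  ]), 'contact_force': array([1.451, 2.928, 5.32 ]), 'wrist_torque': array([ 0.657, -0.525, -0.074]), 'width': np.float64(14.102), 'grip_force': np.float64(29.999)} q7 -0.366
```

Call:
servo_tool(targets=[0,0,0,0,0,-0.003,0,0,0,0,0,-0.006,0,0,0,0,0,-0.007])

```text
time_s: 15.35
tcp_pos: [551.9, -20.7, 114.9]
eef_rot: [3.142, -0.0, 1.711]
contact_force: [0.3, 3.3, 5.4]
width: 13.9
grip_force: 30.0
```

```bash
python3 st.py
```

```text
{'time_s': np.float64(15.35), 'tcp_pos': array([551.861, -20.67 , 114.879]), 'eef_rot': array([ 3.142, -0.   ,  1.711]), 'contact_force': array([0.266, 3.258, 5.351]), 'wrist_torque': array([ 0.708, -0.532, -0.023]), 'width': np.float64(13.866), 'grip_force': np.float64(29.999)} q7 -0.356
```

Call:
servo_tool(targets=[0,0,0,0,0,-0.003,0,0,0,0,0,-0.006,0,0,0,0,0,-0.007])

```text
time_s: 15.72
tcp_pos: [551.9, -20.7, 114.9]
eef_rot: [3.142, -0.0, 1.722]
contact_force: [0.8, 3.7, 6.0]
width: 13.9
grip_force: 30.0
```

```bash
python3 st.py;python3 - <<'E'
from h import *
for n,(u,v) in(('side',(287,174)),('scene',(261,187))):
  s=save(n,n+'5'); i0=load(n+'0')['img'][v-8:v+8,u-7:u+8].astype(int).mean(2); i1=s['img'][v-8:v+8,u-7:u+8].astype(int).mean(2)
  print(n,i0[:,7].astype(int),i1[:,7].astype(int),abs(i0-i1).mean())
E
```

```text
{'time_s': np.float64(15.725), 'tcp_pos': array([551.88 , -20.666, 114.895]), 'eef_rot': array([ 3.142, -0.   ,  1.722]), 'contact_force': array([0.798, 3.728, 6.049]), 'wrist_torque': array([ 0.72 , -0.485, -0.069]), 'width': np.float64(13.894), 'grip_force': np.float64(29.999)} q7 -0.346
side [145 144 143 144 151 159 161 159 157 157 151 132 107  91  89 101] [ 48  52  55  53  50  46  44  46  52  51  52  62  81 102 107  99] 88.4861111111111
scene [120 120 121 126 132 137 139 137 136 136 126  99  76  73  75  93] [47 46 49 47 51 53 45 33 28 33 36 39 38 41 49 73] 86.95833333333333
```

Call:
servo_tool(targets=[0,0,0,0,0,-0.003,0,0,0,0,0,-0.006,0,0,0,0,0,-0.007])

```text
time_s: 16.2
tcp_pos: [551.9, -20.7, 114.9]
eef_rot: [3.142, -0.0, 1.733]
contact_force: [1.7, 2.1, 5.5]
width: 13.7
grip_force: 30.0
```

```bash
python3 st.py
```

```text
{'time_s': np.float64(16.2), 'tcp_pos': array([551.858, -20.669, 114.88 ]), 'eef_rot': array([ 3.142, -0.   ,  1.733]), 'contact_force': array([1.655, 2.111, 5.454]), 'wrist_torque': array([ 0.675, -0.493, -0.098]), 'width': np.float64(13.724), 'grip_force': np.float64(29.999)} q7 -0.337
```

Call:
servo_tool(targets=[0,0,0,0,0,-0.003,0,0,0,0,0,-0.006,0,0,0,0,0,-0.007])

```text
time_s: 16.58
tcp_pos: [551.9, -20.7, 114.9]
eef_rot: [3.142, -0.0, 1.744]
contact_force: [1.1, 4.0, 5.4]
width: 14.1
grip_force: 30.0
```

```bash
python3 st.py
```

```text
{'time_s': np.float64(16.575), 'tcp_pos': array([551.851, -20.678, 114.88 ]), 'eef_rot': array([ 3.142, -0.   ,  1.744]), 'contact_force': array([1.133, 4.023, 5.365]), 'wrist_torque': array([ 0.73 , -0.496, -0.07 ]), 'width': np.float64(14.069), 'grip_force': np.float64(29.999)} q7 -0.327
```

Call:
servo_tool(targets=[0,0,0,0,0,-0.003,0,0,0,0,0,-0.006,0,0,0,0,0,-0.007])

```text
time_s: 16.95
tcp_pos: [551.8, -20.7, 114.9]
eef_rot: [-3.142, -0.0, 1.755]
contact_force: [0.4, 3.2, 5.5]
width: 13.6
grip_force: 30.0
```

```bash
python3 st.py
```

```text
{'time_s': np.float64(16.95), 'tcp_pos': array([551.813, -20.685, 114.864]), 'eef_rot': array([-3.142, -0.   ,  1.755]), 'contact_force': array([0.377, 3.166, 5.53 ]), 'wrist_torque': array([ 0.705, -0.522, -0.105]), 'width': np.float64(13.613), 'grip_force': np.float64(30.003)} q7 -0.318
```

Call:
servo_tool(targets=[0,0,0,0,0,-0.003,0,0,0,0,0,-0.006,0,0,0,0,0,-0.007])

```text
time_s: 17.32
tcp_pos: [551.8, -20.7, 114.9]
eef_rot: [-3.142, -0.0, 1.766]
contact_force: [1.6, 3.5, 5.3]
width: 13.9
grip_force: 30.0
```

```bash
python3 st.py; python3 - <<'E'
from h import *
s=load('w2');h=onz(s,289,294,70);p=onz(s,383,161,124);print(h,p)
for c in [(552.3,-20.7),(551.9,-20.7),(553,-21.5)]:
  f=lambda q:np.degrees(np.arctan2(q[1]-c[1],q[0]-c[0]));print(f(h),f(p),(f(p)-f(h))%360, np.hypot(*(h[:2]-c)),np.hypot(*(p[:2]-c)))
s=load('w3')
print(onz(s,285,343,70))
E
```

```text
{'time_s': np.float64(17.325), 'tcp_pos': array([551.821, -20.69 , 114.891]), 'eef_rot': array([-3.142, -0.   ,  1.766]), 'contact_force': array([1.645, 3.466, 5.34 ]), 'wrist_torque': array([ 0.651, -0.422, -0.167]), 'width': np.float64(13.878), 'grip_force': np.float64(30.002)} q7 -0.308
[474.82905506  -1.17595521  70.        ] [571.14792458 -98.8953888  124.        ]
165.85500611377566 -76.44813990353158 117.69685398269274 79.89327653043902 80.43483754426536
165.78456190153437 -76.17146725481678 118.04397084364885 79.50546445884963 80.52950658257707
165.42605903500768 -76.80350852482619 117.77043244016613 80.76981756415435 79.49461223430175
[550.02634769 -99.18795558  70.        ]
```

Call:
servo_tool(targets=[0,0,0,0,0,-0.002,0,0,0,0,0,-0.004,0,0,0,0,0,-0.004])

```text
time_s: 17.7
tcp_pos: [551.8, -20.7, 114.9]
eef_rot: [-3.142, -0.0, 1.772]
contact_force: [1.2, 3.7, 5.3]
width: 13.8
grip_force: 30.0
```

```bash
python3 st.py; python3 - <<'E'
from h import *
cv2.imwrite('pics/w3c.png',cv2.resize(load('w3')['img'][325:385,240:330],None,fx=6,fy=6,interpolation=cv2.INTER_CUBIC))
E
```

```text
{'time_s': np.float64(17.7), 'tcp_pos': array([551.812, -20.684, 114.879]), 'eef_rot': array([-3.142, -0.   ,  1.772]), 'contact_force': array([1.182, 3.746, 5.349]), 'wrist_torque': array([ 0.698, -0.49 , -0.16 ]), 'width': np.float64(13.841), 'grip_force': np.float64(30.0)} q7 -0.303
```

View pics/w3c.png

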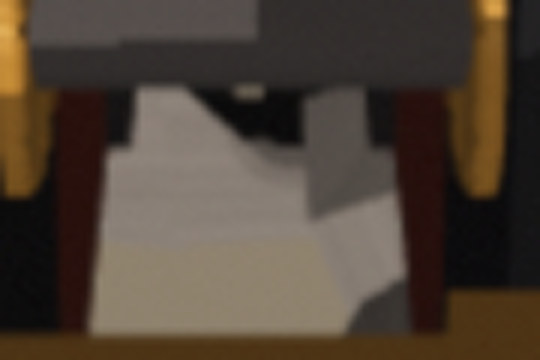

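The hole centre was then at about (283,339), which puts alignment near yaw 103°. I'm at 101.5°, so keep creeping.

Call:
servo_tool(targets=[0,0,0,0,0,-0.002,0,0,0,0,0,-0.004,0,0,0,0,0,-0.004])

```text
time_s: 18.08
tcp_pos: [551.8, -20.7, 114.9]
eef_rot: [3.142, -0.0, 1.778]
contact_force: [0.6, 3.4, 6.8]
width: 14.1
grip_force: 30.0
```

```bash
python3 st.py
```

```text
{'time_s': np.float64(18.075), 'tcp_pos': array([551.831, -20.685, 114.891]), 'eef_rot': array([ 3.142, -0.   ,  1.778]), 'contact_force': array([0.59 , 3.405, 6.792]), 'wrist_torque': array([ 0.723, -0.484, -0.118]), 'width': np.float64(14.139), 'grip_force': np.float64(30.001)} q7 -0.297
```

Call:
servo_tool(targets=[0,0,0,0,0,-0.002,0,0,0,0,0,-0.004,0,0,0,0,0,-0.005])

```text
time_s: 18.45
tcp_pos: [551.8, -20.7, 114.9]
eef_rot: [-3.142, -0.0, 1.786]
contact_force: [0.6, 3.1, 5.2]
width: 13.9
grip_force: 30.0
```

```bash
python3 st.py
```

```text
{'time_s': np.float64(18.45), 'tcp_pos': array([551.799, -20.725, 114.892]), 'eef_rot': array([-3.142, -0.   ,  1.786]), 'contact_force': array([0.553, 3.051, 5.196]), 'wrist_torque': array([ 0.748, -0.457, -0.177]), 'width': np.float64(13.881), 'grip_force': np.float64(30.005)} q7 -0.291
```

Call:
servo_tool(targets=[0,0,0,0,0,-0.002,0,0,0,0,0,-0.004,0,0,0,0,0,-0.004])

```text
time_s: 18.82
tcp_pos: [551.8, -20.7, 114.9]
eef_rot: [-3.142, -0.0, 1.792]
contact_force: [0.2, 4.5, 5.5]
width: 13.2
grip_force: 30.0
```

```bash
python3 st.py
```

```text
{'time_s': np.float64(18.825), 'tcp_pos': array([551.797, -20.668, 114.887]), 'eef_rot': array([-3.142, -0.   ,  1.792]), 'contact_force': array([0.156, 4.452, 5.532]), 'wrist_torque': array([ 0.729, -0.486, -0.228]), 'width': np.float64(13.229), 'grip_force': np.float64(30.014)} q7 -0.285
```

Call:
servo_tool(targets=[0,0,0,0,0,-0.002,0,0,0,0,0,-0.003,0,0,0,0,0,-0.003])

```text
time_s: 19.2
tcp_pos: [551.8, -20.7, 114.9]
eef_rot: [-3.141, -0.0, 1.797]
contact_force: [1.2, 4.0, 5.6]
width: 13.6
grip_force: 30.0
```

```bash
python3 st.py
```

```text
{'time_s': np.float64(19.2), 'tcp_pos': array([551.783, -20.699, 114.881]), 'eef_rot': array([-3.141, -0.   ,  1.797]), 'contact_force': array([1.233, 3.992, 5.589]), 'wrist_torque': array([ 0.721, -0.478, -0.31 ]), 'width': np.float64(13.553), 'grip_force': np.float64(30.03)} q7 -0.281
```

Torque has climbed steadily to −0.31 N m, so the turret is blocked. I'll back off 1° to unload, release, lift and look.

Call:
servo_tool(targets=[0,0,0,0,0,0.006,0,0,0,0,0,0.011,0,0,0,0,0,0.011])

```text
time_s: 19.58
tcp_pos: [551.8, -20.7, 114.9]
eef_rot: [-3.142, -0.0, 1.78]
contact_force: [1.6, 3.1, 4.7]
width: 14.0
grip_force: 30.0
```

```bash
python3 st.py
```

```text
{'time_s': np.float64(19.575), 'tcp_pos': array([551.813, -20.709, 114.88 ]), 'eef_rot': array([-3.142, -0.   ,  1.78 ]), 'contact_force': array([1.583, 3.097, 4.73 ]), 'wrist_torque': array([ 0.673, -0.44 ,  0.036]), 'width': np.float64(14.042), 'grip_force': np.float64(29.988)} q7 -0.296
```

Call:
servo_tool(targets=[0,0,0,0,0,0,0,0,0,0,0,0,0,0,0,0,0,0,0,0,0,0,0,0], jaw=0)

```text
time_s: 20.08
tcp_pos: [551.6, -21.5, 114.4]
eef_rot: [-3.141, 0.0, 1.779]
contact_force: [-0.8, 0.2, -0.6]
width: 43.4
grip_force: 0.0
```

Call:
servo_tool(targets=[0,0,-0.1,0,0,0,0,0,-0.4,0,0,0,0,0,-0.75,0,0,0,0,0,-0.75,0,0,0])

```text
time_s: 20.58
tcp_pos: [553.9, -20.7, 192.8]
eef_rot: [3.136, 0.001, 1.779]
contact_force: [-0.4, 0.3, 0.0]
width: 44.1
grip_force: 0.0
```

```bash
python3 st.py; python3 - <<'E'
from h import *
s=save('wrist','w6');save('side','s6');save('scene','c6')
for z in(124,119,112):print(proj(s,(571.3,-99,z)))
E
```

```text
{'time_s': np.float64(20.575), 'tcp_pos': array([553.855, -20.667, 192.825]), 'eef_rot': array([3.136e+00, 1.000e-03, 1.779e+00]), 'contact_force': array([-0.354,  0.264,  0.009]), 'wrist_torque': array([-0.035, -0.12 , -0.042]), 'width': np.float64(44.126), 'grip_force': np.float64(0.0)} q7 -0.216
[282.74946809 325.29554013]
[282.68108626 321.60213096]
[282.58945563 316.65301752]
```

View pics/w6.png

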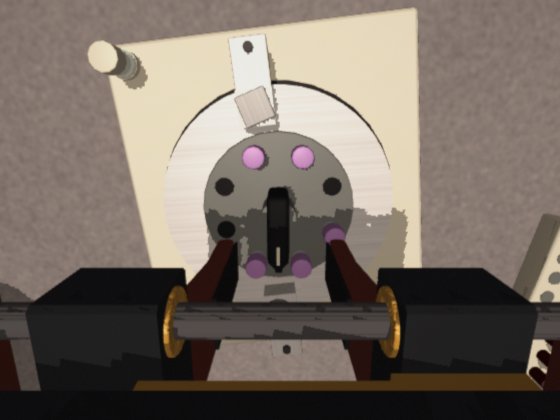

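Call:
servo_tool(targets=[-0.3,0.01,0,0,0,0,-0.65,0.01,0,0,0,0,-0.8,0.01,0,0,0,0,-0.8,0.01,0,0,0,0,-0.8,0.01,0,0,0,0,-0.8,0.01,0,0,0,0], jaw=-1)

```text
time_s: 21.48
tcp_pos: [569.4, -97.6, 189.8]
eef_rot: [3.141, -0.0, 1.782]
contact_force: [-0.5, -0.3, -0.1]
width: 0.4
grip_force: 0.0
```

```bash
python3 st.py; python3 - <<'E'
from h import *
ims=[]
for n,(u,v) in(('side',(287,176)),('scene',(261,188))):
  i0=load(n+'0')['img']; s=save(n,n+'7'); i1=s['img']
  for i in(i0,i1): ims.append(cv2.resize(i[v-22:v+18,u-20:u+20],None,fx=10,fy=10,interpolation=cv2.INTER_CUBIC)[:300])
  c=[i[v-8:v+12,u-2:u+3].astype(int).mean((1,2)).astype(int) for i in(i0,i1)];print(n,c[0],c[1])
  print(n,proj(s,(571.3,-99,124)),proj(s,(571.3,-99,119)))
cv2.imwrite('pics/pin7.png',np.vstack([np.hstack(ims[:2]),np.hstack(ims[2:])]))
E
```

```text
{'time_s': np.float64(21.475), 'tcp_pos': array([569.357, -97.642, 189.783]), 'eef_rot': array([ 3.141, -0.   ,  1.782]), 'contact_force': array([-0.508, -0.33 , -0.086]), 'wrist_torque': array([-0.085, -0.124,  0.034]), 'width': np.float64(0.406), 'grip_force': np.float64(0.0)} q7 -0.082
side [143 144 151 158 160 158 157 157 149 129 105  95 100 113 137 153 142 125
 117 119] [146 144 138 130 123 116 109 108 111 121 126 115 101 107 133 149 142 126
 120 125]
side [287.41127008 174.16980686] [287.36409614 175.43537689]
scene [121 123 131 138 141 139 137 137 134 123  97  79  79  86 102 124 139 128
 105  95] [ 84  86  92  99 104 102  98  96  97 100  99  87  80  85 103 132 148 136
 110  98]
scene [260.57237626 186.93352858] [260.62759039 188.31041865]
```

View pics/pin7.png

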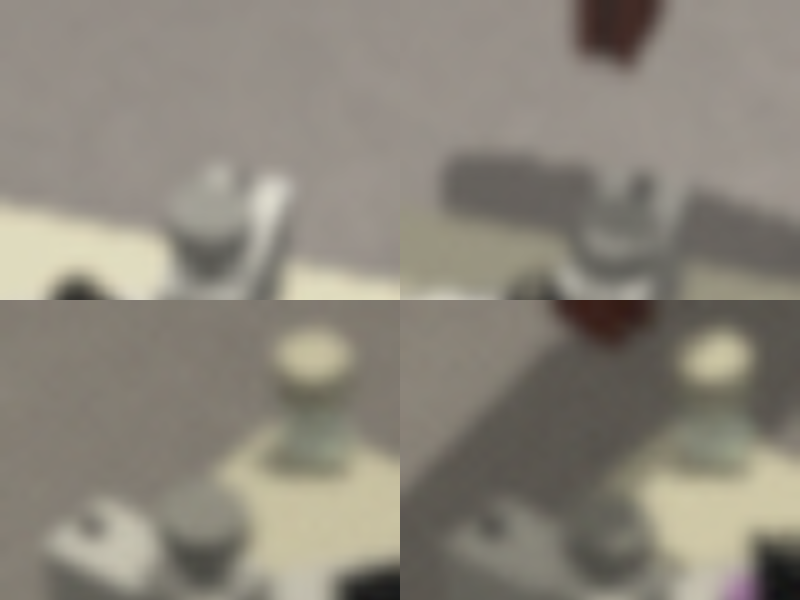

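The pin head looks about 1 px lower, which fits the drop. Touch height will confirm it: 119 mm if fallen, 124 mm if not. Descend gently.

Call:
servo_tool(targets=[-0.02,0.015,0.3,0,0,0,-0.02,0.015,0.5,0,0,0,-0.02,0.015,0.6,0,0,0,-0.02,0.015,0.61,0,0,0,-0.02,0.015,0.61,0,0,0])

```text
time_s: 22.2
tcp_pos: [571.9, -100.7, 129.3]
eef_rot: [3.141, 0.0, 1.779]
contact_force: [-0.9, -0.7, 0.3]
width: 0.7
grip_force: 0.0
```

Call:
servo_tool(targets=[0,0,0.01,0,0,0,0,0,0.02,0,0,0,0,0,0.03,0,0,0,0,0,0.04,0,0,0,0,0,0.05,0,0,0,0,0,0.06,0,0,0])

```text
time_s: 22.95
tcp_pos: [571.4, -100.9, 122.6]
eef_rot: [-3.142, 0.0, 1.779]
contact_force: [0.1, -0.1, 0.2]
width: -0.1
grip_force: 0.0
```

At 122.6 mm there's no contact, below the original 124 mm, so the pin has dropped. Continue.

Call:
servo_tool(targets=[0.01,0,0.01,0,0,0,0.015,0,0.02,0,0,0,0.015,0,0.025,0,0,0,0.015,0,0.03,0,0,0,0.015,0,0.035,0,0,0,0.015,0,0.04,0,0,0,0.015,0,0.045,0,0,0])

```text
time_s: 23.82
tcp_pos: [571.8, -99.3, 118.8]
eef_rot: [3.14, 0.0, 1.779]
contact_force: [-1.0, 0.5, 4.9]
width: 0.2
grip_force: 2.6
```

Call:
servo_tool(targets=[0,0,0.005,0,0,0,0,0,0.01,0,0,0,0,0,0.01,0,0,0])

```text
time_s: 24.2
tcp_pos: [571.5, -99.3, 117.5]
eef_rot: [3.141, 0.0, 1.779]
contact_force: [-0.2, 0.2, 4.6]
width: 0.3
grip_force: 2.2
```

Contact came at 118.8 mm with the plug's 5 N of friction, so the pin is in the hole. Push on.

Call:
servo_tool(targets=[0,0,0.005,0,0,0,0,0,0.01,0,0,0,0,0,0.015,0,0,0,0,0,0.02,0,0,0,0,0,0.025,0,0,0,0,0,0.03,0,0,0,0,0,0.035,0,0,0,0,0,0.04,0,0,0])

```text
time_s: 25.2
tcp_pos: [571.7, -99.3, 113.6]
eef_rot: [3.14, 0.0, 1.779]
contact_force: [1.1, 0.1, 9.3]
width: 0.4
grip_force: 4.2
```

Call:
servo_tool(targets=[0,0,0.005,0,0,0,0,0,0.01,0,0,0,0,0,0.01,0,0,0])

```text
time_s: 25.58
tcp_pos: [572.1, -99.2, 113.2]
eef_rot: [3.14, 0.001, 1.779]
contact_force: [1.3, -0.4, 10.7]
width: 0.5
grip_force: 5.3
```

Call:
servo_tool(targets=[0,0,0.003,0,0,0,0,0,0.005,0,0,0,0,0,0.005,0,0,0])

```text
time_s: 25.95
tcp_pos: [572.2, -99.2, 112.9]
eef_rot: [3.139, 0.001, 1.779]
contact_force: [0.3, 0.5, 11.3]
width: 0.5
grip_force: 5.9
```

Call:
servo_tool(targets=[0,0,0.003,0,0,0,0,0,0.003,0,0,0])

```text
time_s: 26.2
tcp_pos: [572.4, -99.2, 112.7]
eef_rot: [3.139, 0.001, 1.779]
contact_force: [-0.5, 0.1, 12.3]
width: 0.2
grip_force: 6.2
```

Call:
servo_tool(targets=[0,0,0.004,0,0,0,0,0,0.008,0,0,0,0,0,0.008,0,0,0])

```text
time_s: 26.58
tcp_pos: [572.7, -99.1, 112.4]
eef_rot: [3.138, 0.001, 1.779]
contact_force: [0.1, -0.5, 14.7]
width: 0.2
grip_force: 7.6
```

Call:
servo_tool(targets=[0,0,0.003,0,0,0,0,0,0.005,0,0,0,0,0,0.005,0,0,0])

```text
time_s: 26.95
tcp_pos: [572.8, -99.1, 112.3]
eef_rot: [3.138, 0.001, 1.779]
contact_force: [-1.4, 0.5, 18.7]
width: 0.2
grip_force: 9.4
```

```bash
python3 st.py
```

```text
{'time_s': np.float64(26.95), 'tcp_pos': array([572.791, -99.135, 112.322]), 'eef_rot': array([3.138e+00, 1.000e-03, 1.779e+00]), 'contact_force': array([-1.426,  0.482, 18.742]), 'wrist_torque': array([ 0.011,  0.203, -0.025]), 'width': np.float64(0.167), 'grip_force': np.float64(9.389)} q7 -0.157
```

Call:
servo_tool(targets=[0,0,0.003,0,0,0,0,0,0.003,0,0,0,0,0,0.003,0,0,0])

```text
time_s: 27.32
tcp_pos: [572.8, -99.1, 112.3]
eef_rot: [3.138, 0.002, 1.779]
contact_force: [-2.0, 1.0, 20.9]
width: 0.5
grip_force: 10.5
```

That's a rigid stop at 112.3 mm. Retract and check.

Call:
servo_tool(targets=[0,0,-0.05,0,0,0,0,0,-0.3,0,0,0,0,0,-0.7,0,0,0,0,0,-1,0,0,0])

```text
time_s: 27.82
tcp_pos: [570.0, -99.6, 210.1]
eef_rot: [-3.139, -0.001, 1.779]
contact_force: [0.6, -0.6, -0.4]
width: 0.4
grip_force: 0.0
```

Call:
servo_tool(targets=[-0.4,0,-0.3,0,0,0,-0.8,0,-0.3,0,0,0,-1,0,-0.3,0,0,0,-1,0,-0.3,0,0,0,-1,0,-0.3,0,0,0])

```text
time_s: 28.45
tcp_pos: [591.3, -194.9, 239.1]
eef_rot: [-3.141, -0.002, 1.782]
contact_force: [0.1, 1.0, 0.1]
width: 0.6
grip_force: 0.0
```

```bash
python3 st.py; python3 - <<'E'
from h import *
w=save('wrist','w8')
for z in(124,119,112):print(proj(w,(571.3,-99,z)))
u,v=np.round(proj(w,(571.3,-99,112))).astype(int)
a=cv2.resize(w['img'][max(v-50,0):v+50,u-65:u+65],(400,308))
c=save('scene','c8');d=save('side','s8')
f=lambda i,u,v:cv2.resize(i[v-20:v+20,u-26:u+26],(400,308),interpolation=cv2.INTER_CUBIC)
cv2.imwrite('pics/f8.png',np.vstack([np.hstack([a,f(load('side0')['img'],287,178)]),np.hstack([f(c['img'],261,190),f(d['img'],287,178)])])[:600])
E
```

```text
{'time_s': np.float64(28.45), 'tcp_pos': array([ 591.267, -194.938,  239.122]), 'eef_rot': array([-3.141e+00, -2.000e-03,  1.782e+00]), 'contact_force': array([0.056, 1.042, 0.128]), 'wrist_torque': array([-0.034, -0.11 ,  0.013]), 'width': np.float64(0.626), 'grip_force': np.float64(0.0)} q7 0.106
[282.80494424  81.56808989]
[282.77629378  82.35711883]
[282.7378941   83.41463986]
```

View pics/f8.png

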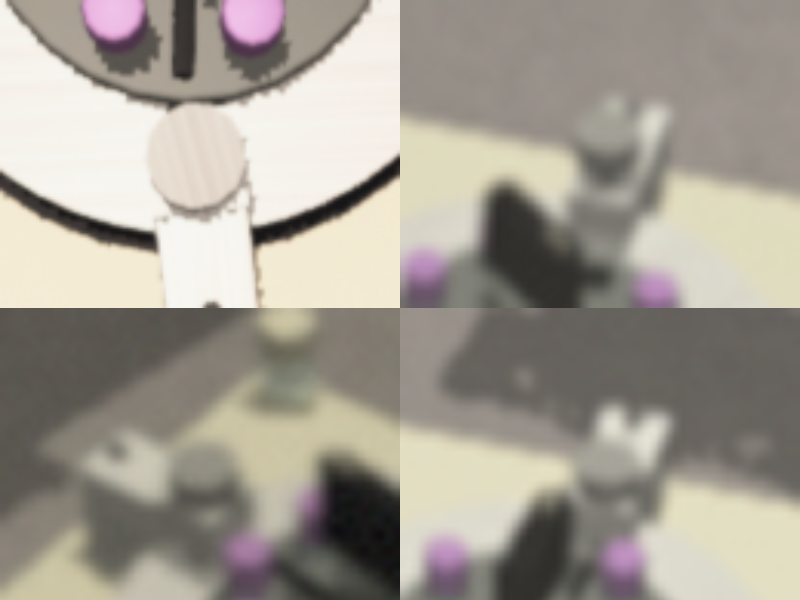

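The side view before and after (top right, bottom right) shows the head down on the bush with no gap. The wrist crop shows it centred on the bush at (197,158). The arm is clear, so I'll hand in.

```bash
python3 -c "
from workcell import job
print(job.job_done())"
```

```text
the job is handed in; nothing more can be done
None
```

I turned the carousel anticlockwise, the shorter way, until the pin dropped in and blocked it, then pushed the pin down until its head stopped on the bush (peak reading about 21 N); I touched nothing else and handed the job in at about 28.5 s.

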